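# Dispense one sample bottle with the lever and ease the lid shut

## Task

Dispense one sample bottle: with the fingertips press the yellow paddle of the bottle dispenser's lever all the way down, so that the blue lid lifts, and hold it down until the front bottle has rolled out into the open trough. Then stay on the paddle and let it come up slowly, so that the lid comes down gently and does not slam, and move clear. Touch neither the bottles nor the lid, and leave the things standing round about where they are.

Things in the scene. Friction and masses are not known exactly. Their poses are not given: they have to be found in the camera images.
- dispenser: White gravity-feed bottle dispenser, fixed. Origin: on the bench below the lid's front flap. x points level, up-slope along its track (14 degrees), which ends towards -x in a low open trough; z up. It spans x -142 (paddle) to 128 mm, y -81 (paddle) to 59 mm, and is 147 mm high, 167 with the lid open.
- paddle_top (a point): Centre of the top face of the lever's yellow paddle (36 x 34 mm along the dispenser's x and y), in front of the trough, free bench below. At rest 114 mm above the bench, sloping 0.22 rad, front higher; fully pressed 41 mm lower, nearly straight down, sloping 0.15 rad the other way. 4 N starts it, 8 N at the bottom, where a firm stop ends it. A return spring throws it up if let go.
- lever (a joint): Angle of the lever: 0 at rest (paddle up), 0.37 rad at the stop (paddle fully down).
- lid (a joint): Blue lid, 90 mm wide, 80 mm long, hinged at its up-slope end, tied to the lever by a steel link: 0 shut, about 0.57 rad with the lever fully down, roughly in step with it. Past about 0.4 rad the front bottle can roll out under its front flap (short of that it sticks there); meanwhile a stop moved by the lever rises through the track and keeps the next bottle back.
- bottle_1: Front bottle of the queue, white with a green cap, 34 mm diameter, 68 mm long, lying across the track behind the lid's front flap, cap towards the lever side. Origin at its centre. It rolls by itself when the lid is up.
- bottle_2: Second bottle, same size, blue cap, lying behind the first. Origin at its centre. It rolls down to the flap by itself when the lever comes up again.
- bottle_3: Third bottle, same size, blue cap, last in the queue. Origin at its centre.
- trough_middle (a point): Where the centre of a bottle lies that has come to rest in the open trough against its front lip.
- queue_front (a point): Where the centre of the first bottle in the queue lies, against the shut flap.
- queue_second (a point): Where the centre of the second bottle in the queue lies.
- red_cap_bottle: Bystander: white bottle with a red cap, 42 mm diameter, 85 mm high, standing. Origin at its foot.
- flask: Bystander: conical glass flask, 65 mm diameter, 103 mm high. Origin at its foot.
- stopwatch_1: Bystander: black stopwatch lying flat, 82 x 58 x 16 mm. Origin at its underside.
- notebook_1: Bystander: black pocket notebook lying flat, 76 x 110 x 14 mm. Origin at its underside.
Things that resemble listed ones, but are neither listed nor needed, are in the scene too. There is more than one size of the bottle_3; the job needs the largest.

How it is judged:
By the outcome, as a careful person would: the job done as asked, in the order asked, and still so for the second after the job is handed in, with the robot touching nothing.
It also fails if it takes over 42 s, if anything falls off the work surface, if the arm or the gripper's body presses on something with over 40 N, if the wrist force passes 120 N, or if a joint passes its speed limit or range.

## Robot

A 6-joint arm with a two-finger parallel gripper is mounted at the origin on a cart in front of the work surface, level with it; the furniture and walls round the work are solid. World frame = base frame: x ahead of the robot, y to its left, z up, the work surface at z = 0. Lengths are in m, angles in rad, forces in N, time in s.
With the tool pointing down it reaches from about 0.25 to 0.775 m from the base axis. Payload 4 kg.
Tool frame: the origin (TCP) lies midway between the tips of the shut fingers; the grasp point (between the pads) lies ctrl.grip_point_offset behind it (ctrl.grip_point_offset is the distance from the TCP to the grasp point, in m); z points along the fingers, x is the direction in which the jaws open and shut, and the axes are right-handed (so a half turn about z gives the same grasp; the last joint's range is limited). The gripper opens to 85 mm and grips with 20 to 120 N. Pads are 22 mm wide; open, the fingers measure 114 mm over their backs; the gripper's body (76 mm by 85 mm) begins 54 mm behind the grasp point. The pads swing forward as they close: fully open they stand 13 mm farther back than shut.
Start: joints at [-1.418, 0.087, 1.371, -0, 1.684, -0.103], TCP at [0.139, -0.532, 0.231] pointing down, gripper open.
Joint ranges: [-3.1, 3.1], [-0.76, 2.03], [0.27, 2.55], [-1.08, 4.22], [0.17, 2.65], [-2.57, 2.57]. Speed limits (rad/s): [2.79, 2.79, 3.14, 3.14, 3.14, 3.14].

## Interface

Orientations are given as a rotation vector (axis times angle).
In Python, from workcell import ctrl gives the robot as it stands.
- The arm moves only by the tool jog_arm, never from a script. Its argument "steps" is a list of rows, each a list of 5 numbers: the opening in per cent of the stroke, from 0 (shut) to 100 (fully open), then the shift along the tool's x, y, z in m, then the turn about the tool's z in degrees. A call has 1 to 12 rows; each row shifts and turns the pose as measured when the row begins, along the tool's axes as they then stand; what a row does not reach is not made up. A row lasts 1/12 s, in which the tool goes at most 41.7 mm and 7.16 degrees, less where a joint would pass 70% of its speed; a pose out of reach is approached as far as the arm can. A call is refused whole if a number of a shift passes 0.0417 or a number of a turn 7.16, either way. A call with a gripper value outside its range is refused whole. The fingers move at their own pace and stop on an object; the grip force is fixed at half the most. Time passes only in rows, so rows that do not move let the fingers close. It gives the time, the measured TCP pose, the force and the opening at its end, in the units of the state.
- ctrl.read_state(): the state, without advancing time (a new reading comes with each control period).
- ctrl.snapshot(name): name is "side" or "top"; returns a dict with "img" (384x512x3 uint8, red, green, blue), "z_map" (384x512 float32, m along the optical axis (not along the pixel's ray), 0 where there is no reading), "camera_matrix" (3x3 intrinsics, pixels), "rvec" (rotation vector, rad) and "tvec" (3), from world to camera coordinates, as OpenCV has them. Camera axes: x right, y down, z forward; pixel columns grow to the right and rows downward; lengths in m; the calibration is good to about 2 mm. A picture is of the moment at which its call begins.
- ctrl.job_done(): hands the job in, once; it reports no verdict.
Trained networks look in a picture, given as the dict that the camera call returned (one of the last four; its "shot" number tells which), for a name from the list of things; names that differ only in an ending like _2 or _b are one class to them, and where a whole thing is asked for, a point or a joint stands for the part that bears it (a point fixed in the world has none). Each returns a list of dicts, best first, with "score" (0 to 1); they miss things now and then, are a little off and sometimes report something else, mostly with a low value. They report only what shows in the picture. A call takes as long as a camera call. They do not tell look-alikes from the thing itself.
- ctrl.boxes_of(query, picture): "centre" ([column, row] in pixels, amid what is visible of it).
- ctrl.trace(query, picture): "mask" (384x512 bool, what is visible of it) and "centre" ([column, row] in pixels, amid what is visible of it).
- ctrl.landmark_of(query, picture): "centre" ([column, row] in pixels: a listed point, or the origin of a listed thing).
The state is a dict: "time_s": time; "qpos": joint angles; "qd": joint speeds; "tau": joint torques, N m; "tool_pos": TCP position; "tool_rot": TCP orientation; "force": force on the tool from outside, world axes, zero at the start; "ft_torque": the same for the moment, N m; "grip_width": finger opening in m.
Only numpy, scipy, OpenCV 4.12 (cv2) and the standard library are available. Lean on these libraries where they do the work, as an engineer would, in place of code of your own. Each camera call takes 0.05 s, during which the arm holds its last target.

## Working session

There is one attempt and no reset: what is moved stays moved. The work goes in short steps, Python scripts to look and compute and a tool call to move; the robot and the scene stay as the last step left them, time stands still between calls to the robot, and variables do not carry over. Pictures are saved under pics/ and viewed, and the job is handed in when it is done.

Besides the shell and the picture viewer there is one more tool, called in YAML: its name, and indented under it one key for each argument. jog_arm: Moves the arm, as the interface text tells. Its arguments: {"type":"object","properties":{"steps":{"type":"array","items":{"type":"array","items":{"type":"number"}}}},"required":["steps"]}

```bash
mkdir -p pics; ls; cat > h.py <<'E'
import numpy as np, cv2
from workcell import ctrl
def w(p,px,z=None):
    K=p["camera_matrix"];R=cv2.Rodrigues(np.array(p["rvec"],float))[0];t=np.array(p["tvec"],float).ravel()
    u,v=px
    d=z if z is not None else float(np.median(p["z_map"][int(v)-1:int(v)+2,int(u)-1:int(u)+2]))
    c=np.linalg.inv(K)@np.array([u,v,1])*d
    return R.T@(c-t)
def proj(p,X):
    return cv2.projectPoints(np.array(X,float).reshape(-1,1,3),np.array(p["rvec"],float),np.array(p["tvec"],float),p["camera_matrix"],None)[0].reshape(-1,2)
def save(p,n,crop=None,s=1):
    im=p["img"][:,:,::-1]
    if crop: im=im[crop[1]:crop[3],crop[0]:crop[2]]
    cv2.imwrite("pics/"+n,cv2.resize(im,None,fx=s,fy=s,interpolation=cv2.INTER_CUBIC))
E
python3 - <<'E'
from h import *
for n in ("side","top"):
    p=ctrl.snapshot(n); save(p,n+"0.png",None,1.5)
    for q in ("paddle_top","dispenser","trough_middle","queue_front","bottle_1","bottle_2"):
        for r in ctrl.landmark_of(q,p)[:3]: print(n,q,r["score"],np.round(r["centre"]),np.round(w(p,r["centre"]),3))
s=ctrl.read_state();print(s)
E
```

```text
pics
side paddle_top 0.66 [259. 173.] [0.499 0.095 0.109]
side paddle_top 0.43 [279. 213.] [ 0.56  -0.13   0.057]
side dispenser 0.79 [280. 212.] [ 0.563 -0.131  0.06 ]
side dispenser 0.7 [283. 188.] [ 0.576 -0.075  0.122]
side trough_middle 0.58 [276. 185.] [ 0.552 -0.071  0.131]
side queue_front 0.63 [280. 188.] [ 0.566 -0.072  0.121]
side bottle_1 0.57 [286. 191.] [ 0.581 -0.115  0.128]
side bottle_1 0.54 [283. 188.] [ 0.573 -0.103  0.132]
side bottle_1 0.51 [248. 206.] [0.458 0.    0.019]
side bottle_2 0.57 [286. 191.] [ 0.581 -0.115  0.128]
side bottle_2 0.54 [283. 188.] [ 0.573 -0.103  0.132]
side bottle_2 0.51 [248. 206.] [0.458 0.    0.019]
top paddle_top 0.69 [210. 194.] [0.5   0.092 0.112]
top paddle_top 0.45 [252. 172.] [ 0.561 -0.029  0.123]
top dispenser 0.76 [252. 174.] [ 0.557 -0.029  0.124]
top dispenser 0.64 [249. 175.] [ 0.554 -0.022  0.122]
top trough_middle 0.96 [239. 174.] [0.563 0.009 0.073]
top bottle_1 0.82 [274. 167.] [ 0.575 -0.093  0.132]
top bottle_1 0.57 [237. 212.] [0.451 0.02  0.018]
top bottle_1 0.54 [274. 215.] [ 0.441 -0.097  0.01 ]
top bottle_2 0.82 [274. 167.] [ 0.575 -0.093  0.132]
top bottle_2 0.57 [237. 212.] [0.451 0.02  0.018]
top bottle_2 0.54 [274. 215.] [ 0.441 -0.097  0.01 ]
{'time_s': 0.7, 'qpos': array([-1.41808983e+00,  8.71247466e-02,  1.37065704e+00,  2.53787810e-06,
        1.68359008e+00, -1.03135830e-01]), 'qd': array([ 0.00128849, -0.00104624,  0.00159574,  0.0003601 ,  0.00046235,
        0.00050481]), 'tau': array([ 5.34361163e-05, -3.51586211e+01, -3.13377500e+01, -2.91682345e-04,
       -1.41527330e-04,  1.14115522e-06]), 'tool_pos': array([ 0.13916495, -0.53213274,  0.23140387]), 'tool_rot': array([ 2.48656683e+00, -1.91980335e+00,  2.53960354e-04]), 'force': array([-0.13939301, -0.81373098,  0.65130853]), 'ft_torque': array([ 0.02402986, -0.02860163,  0.02734796]), 'grip_width': 0.08557283627523528}
```

View pics/side0.png

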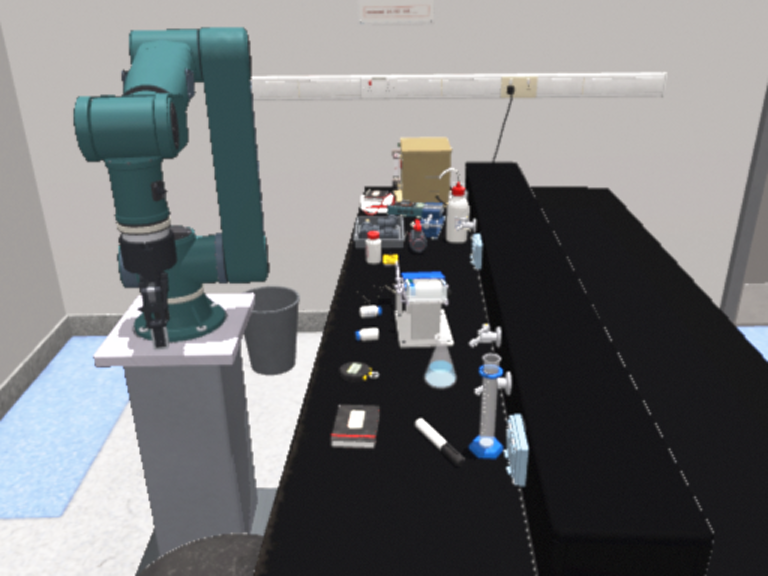

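View pics/top0.png

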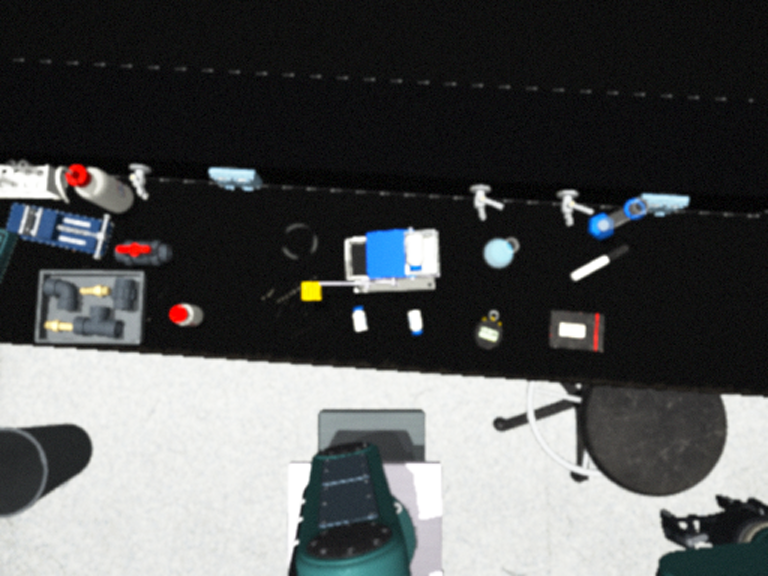

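Side view: the dispenser is at about (280,210) px (unscaled) and the yellow paddle at (259,173). In the top view the paddle is at (208,194). Two loose small blue-cap bottles lie in front of it and aren't needed. Next I'll measure the paddle and the dispenser's axis.

```bash
python3 - <<'E'
from h import *
p=ctrl.snapshot("top"); save(p,"top1.png",(160,130,320,240),5)
def cloud(p,m):
    K=p["camera_matrix"];R=cv2.Rodrigues(np.array(p["rvec"],float))[0];t=np.array(p["tvec"],float).ravel()
    v,u=np.nonzero(m&(p["z_map"]>0));d=p["z_map"][v,u]
    c=(np.linalg.inv(K)@np.stack([u,v,np.ones_like(u)]))*d
    return (R.T@(c-t[:,None])).T,u,v
def yel(p):
    h=cv2.cvtColor(p["img"],cv2.COLOR_RGB2HSV);return (h[...,0]>20)&(h[...,0]<35)&(h[...,1]>150)&(h[...,2]>120)
def blue(p):
    h=cv2.cvtColor(p["img"],cv2.COLOR_RGB2HSV);return (h[...,0]>100)&(h[...,0]<125)&(h[...,1]>150)&(h[...,2]>100)
m=yel(p)
C,u,v=cloud(p,m);k=(abs(u-208)<20)&(abs(v-194)<20);C=C[k]
print(k.sum(),C.min(0),C.max(0),np.median(C,0)); 
r=cv2.minAreaRect(C[:,:2].astype(np.float32)*1000);print("paddle",r)
A=np.c_[C[:,:2]-C[:,:2].mean(0),np.ones(len(C))];print("plane",np.linalg.lstsq(A,C[:,2],rcond=None)[0])
C,u,v=cloud(p,blue(p));k=(abs(u-265)<30)&(abs(v-168)<25)&(C[:,2]>.08);C=C[k]
print("lid",C.min(0),C.max(0),cv2.minAreaRect(C[:,:2].astype(np.float32)*1000))
C,u,v=cloud(p,np.ones((384,512),bool));k=(C[:,2]>.03)&(C[:,2]<.2)&(u>225)&(u<300)&(v>145)&(v<200);C=C[k]
print("disp",C.min(0),C.max(0),cv2.minAreaRect(C[:,:2].astype(np.float32)*1000))
p=ctrl.snapshot("side"); save(p,"side1.png",(220,140,320,240),6)
m=yel(p);C,u,v=cloud(p,m);k=(abs(u-259)<10)&(abs(v-173)<10);C=C[k];print("side paddle",k.sum(),C.min(0),C.max(0),np.median(C,0))
print(ctrl.grip_point_offset)
E
```

```text
174 [ 0.48239243  0.08422316 -0.00449332] [0.53308063 0.14023171 0.12164836] [0.50121593 0.10447215 0.11343299]
paddle ((507.74334716796875, 112.23274230957031), (50.6529655456543, 55.608551025390625), 0.9207267761230469)
plane [-1.09347346 -1.91026382  0.0854999 ]
lid [ 0.52407721 -0.11032509  0.11317299] [ 0.61347312 -0.0062509   0.14181067] ((569.354248046875, -58.22943878173828), (88.65869140625, 102.72572326660156), 1.6172579526901245)
disp [ 0.50733645 -0.1472329   0.05621132] [0.62061689 0.04700237 0.14577358] ((562.9591674804688, -48.637413024902344), (108.46521759033203, 197.9348907470703), 4.294008255004883)
side paddle 60 [ 0.48724145  0.07870583 -0.00450563] [0.53220298 0.41699002 0.11881076] [0.50217533 0.09732813 0.10946024]
0.0187
```

View pics/top1.png

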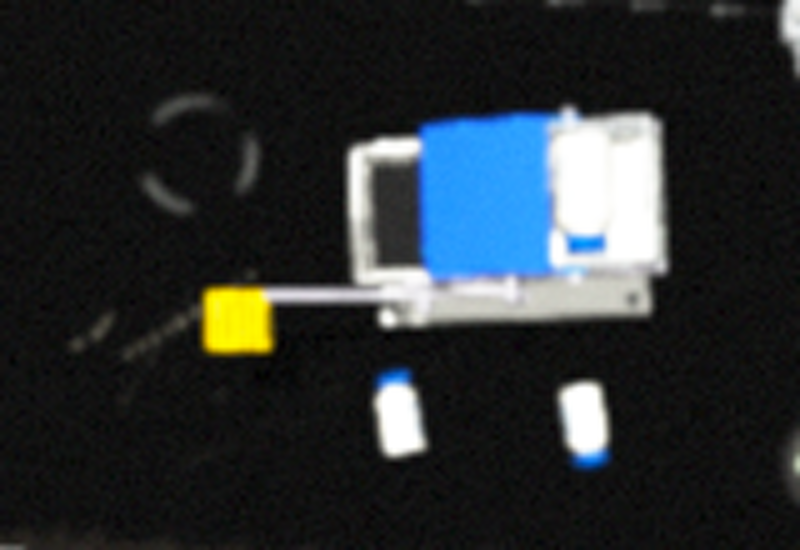

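View pics/side1.png

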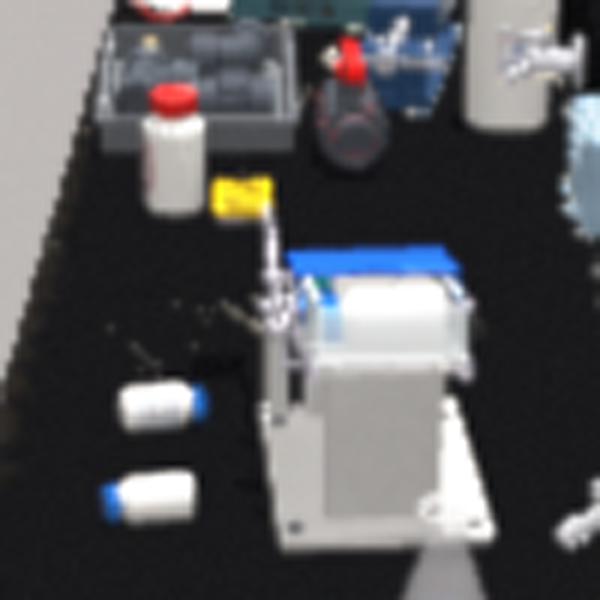

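```bash
cat >> h.py <<'E'
def onz(p,px,z):
    a=w(p,px,.5);b=w(p,px,1.);return a+(b-a)*(z-a[2])/(b[2]-a[2])
E
python3 - <<'E'
from h import *
for n,lo in(("top",(190,225,180,208)),("side",(254,268,167,178))):
    p=ctrl.snapshot(n);h=cv2.cvtColor(p["img"],cv2.COLOR_RGB2HSV);m=(h[...,0]>20)&(h[...,0]<35)&(h[...,1]>120)&(h[...,2]>100)
    b=np.zeros_like(m);b[lo[2]:lo[3],lo[0]:lo[1]]=1;m&=b;v,u=np.nonzero(m);print(n,len(u),u.mean(),v.mean(),onz(p,(u.mean(),v.mean()),.114 if n=="top" else .110))
    print(cv2.minAreaRect(np.c_[u,v].astype(np.float32)))
    if n=="top":
        for q in((226,160),(243,154),(246,186),(291,182)): print(q,w(p,q))
s=ctrl.read_state();R=cv2.Rodrigues(s["tool_rot"])[0];print(R.round(3))
E
```

```text
top 192 206.78645833333334 193.65625 [0.5006453  0.10222007 0.114     ]
((207.0, 193.5), (13.0, 14.0), 90.0)
(226, 160) [0.620825   0.05617819 0.00062415]
(243, 154) [6.40365287e-01 6.94429921e-04 3.07861754e-04]
(246, 186) [ 0.52521024 -0.01135107  0.08991751]
(291, 182) [ 0.53284363 -0.14218962  0.1199458 ]
side 66 259.7121212121212 172.07575757575756 [0.50160806 0.09870775 0.11      ]
((260.0, 172.0), (6.0, 10.0), 90.0)
[[ 0.253 -0.967  0.   ]
 [-0.967 -0.253 -0.   ]
 [ 0.     0.    -1.   ]]
```

jog_arm:
  steps:
    - [0,0,0,0,6.5]
    - [0,0,0,0,6.5]

```text
time_s: 1.07
tool_pos: [0.1391, -0.5321, 0.2314]
tool_rot: [2.245, -2.197, 0.0]
force: [-1.3, -0.4, 0.2]
grip_width: 0.064
```

jog_arm:
  steps:
    - [0,-0.03,-0.018,0,0]
    - [0,-0.03,-0.018,0,0]
    - [0,-0.03,-0.018,0,0]
    - [0,-0.03,-0.018,0,0]
    - [0,-0.03,-0.018,0,0]
    - [0,-0.03,-0.018,0,0]
    - [0,-0.03,-0.018,0,0]
    - [0,-0.03,-0.018,0,0]
    - [0,-0.03,-0.018,0,0]
    - [0,-0.03,-0.018,0,0]
    - [0,-0.03,-0.018,0,0]
    - [0,-0.03,-0.018,0,0]

```text
time_s: 2.07
tool_pos: [0.3543, -0.1594, 0.2298]
tool_rot: [-2.223, 2.22, -0.007]
force: [0.1, -1.2, -0.2]
grip_width: -0.0001
```

jog_arm:
  steps:
    - [0,-0.03,-0.017,0,0]
    - [0,-0.03,-0.017,0,0]
    - [0,-0.03,-0.017,0,0]
    - [0,-0.03,-0.017,0,0]
    - [0,-0.03,-0.017,0,0]
    - [0,-0.03,-0.017,0,0]
    - [0,-0.03,-0.017,0.01,0]
    - [0,-0.03,-0.017,0.02,0]
    - [0,-0.015,-0.008,0.02,0]
    - [0,0,0,0,0]

```text
time_s: 2.9
tool_pos: [0.5064, 0.1168, 0.1825]
tool_rot: [-2.225, 2.203, -0.024]
force: [-1.8, -0.5, -1.0]
grip_width: -0.0001
```

jog_arm:
  steps:
    - [0,0.01,0.003,0.02,0]
    - [0,0.005,0.002,0.015,0]
    - [0,0,0,0,0]

```text
time_s: 3.15
tool_pos: [0.5024, 0.1022, 0.1475]
tool_rot: [-2.231, 2.198, -0.025]
force: [-0.3, -0.4, -0.3]
grip_width: -0.0
```

```bash
python3 - <<'E'
from h import *
s=ctrl.read_state();print(s["tool_pos"],s["tool_rot"],cv2.Rodrigues(s["tool_rot"])[0].round(3))
p=ctrl.snapshot("side");save(p,"side2.png",(200,110,320,240),5)
p=ctrl.snapshot("top");save(p,"top2.png",(160,130,320,240),5)
E
```

```text
[0.50242867 0.10217386 0.14752803] [-2.23093835  2.19759263 -0.02546004] [[ 0.015 -1.     0.019]
 [-1.    -0.015 -0.004]
 [ 0.005 -0.019 -1.   ]]
```

View pics/side2.png

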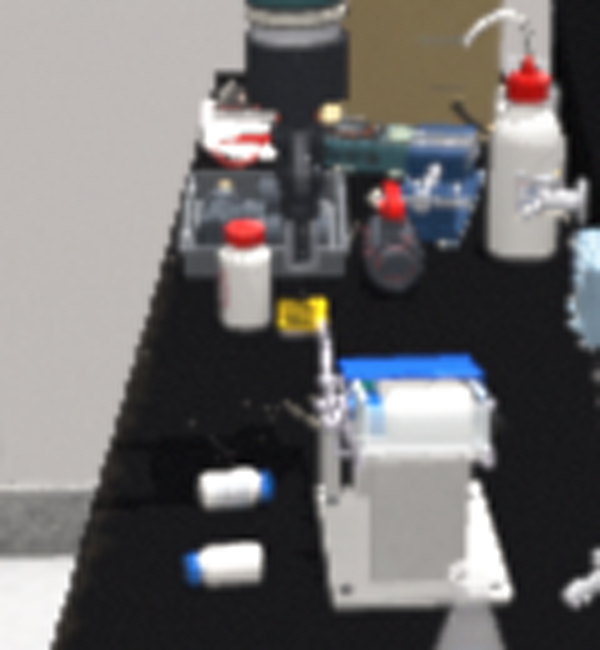

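View pics/top2.png

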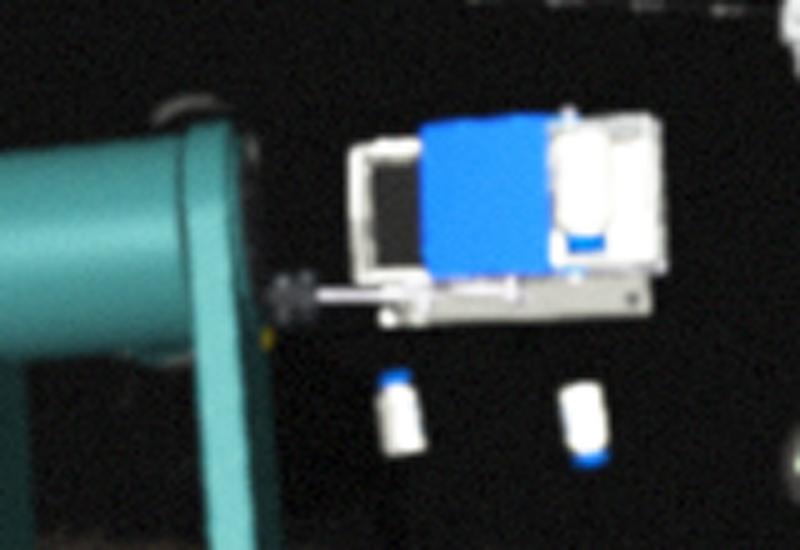

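The side view shows the fingertips directly above the paddle: tip column is about 300 and the paddle spans 278–326 in the crop. I'll go down to contact.

jog_arm:
  steps:
    - [0,0.003,0.001,0.015,0]
    - [0,0,0,0.012,0]
    - [0,0,0,0.005,0]
    - [0,0,0,0,0]

```text
time_s: 3.58
tool_pos: [0.5075, 0.0986, 0.1245]
tool_rot: [-2.218, 2.191, -0.042]
force: [0.6, 0.5, -0.0]
grip_width: 0.0001
```

jog_arm:
  steps:
    - [0,0,0.006,0.003,0]
    - [0,0,0,0,0]
    - [0,0,0,0.004,0]
    - [0,0,0,0,0]

```text
time_s: 3.92
tool_pos: [0.5025, 0.0987, 0.1195]
tool_rot: [-2.215, 2.189, -0.046]
force: [0.1, -0.5, -0.3]
grip_width: -0.0002
```

jog_arm:
  steps:
    - [0,0,0,0.005,0]
    - [0,0,0,0.005,0]
    - [0,0,0,0.005,0]
    - [0,0,0,0.005,0]
    - [0,0,0,0,0]

```text
time_s: 4.33
tool_pos: [0.5047, 0.1009, 0.1016]
tool_rot: [-2.212, 2.184, -0.046]
force: [-1.6, -0.5, 3.2]
grip_width: 0.0002
```

jog_arm:
  steps:
    - [0,0.001,0.001,0.006,0]
    - [0,0,0.001,0.006,0]
    - [0,0,0.001,0.006,0]
    - [0,0,0,0.005,0]
    - [0,0,0,0.003,0]

```text
time_s: 4.75
tool_pos: [0.5052, 0.1011, 0.0787]
tool_rot: [-2.208, 2.178, -0.051]
force: [-3.0, 0.6, 6.9]
grip_width: 0.0
```

jog_arm:
  steps:
    - [0,0,0,0.004,0]
    - [0,0,0,0.004,0]
    - [0,0,0,0.003,0]
    - [0,0,0,0.003,0]

```text
time_s: 5.08
tool_pos: [0.5055, 0.1008, 0.0734]
tool_rot: [-2.21, 2.179, -0.053]
force: [-9.9, 0.1, 18.3]
grip_width: -0.0
```

jog_arm:
  steps:
    - [0,0,0,0.003,0]
    - [0,0,0,0.003,0]
    - [0,0,0,0.003,0]
    - [0,0,0,0.003,0]
    - [0,0,0,0.003,0]
    - [0,0,0,0.003,0]
    - [0,0,0,0.003,0]
    - [0,0,0,0.003,0]

```text
time_s: 5.75
tool_pos: [0.5054, 0.1008, 0.0735]
tool_rot: [-2.212, 2.177, -0.057]
force: [-8.8, 0.0, 17.4]
grip_width: -0.0001
```

```bash
python3 - <<'E'
from h import *
p=ctrl.snapshot("side");save(p,"side3.png",(200,110,320,240),5)
p=ctrl.snapshot("top");save(p,"top3.png",(160,130,320,240),5)
s=ctrl.read_state();print(s["tool_pos"],s["force"])
E
```

```text
[0.50544582 0.10077123 0.07348809] [-9.16317454 -0.25276698 17.70739053]
```

View pics/side3.png

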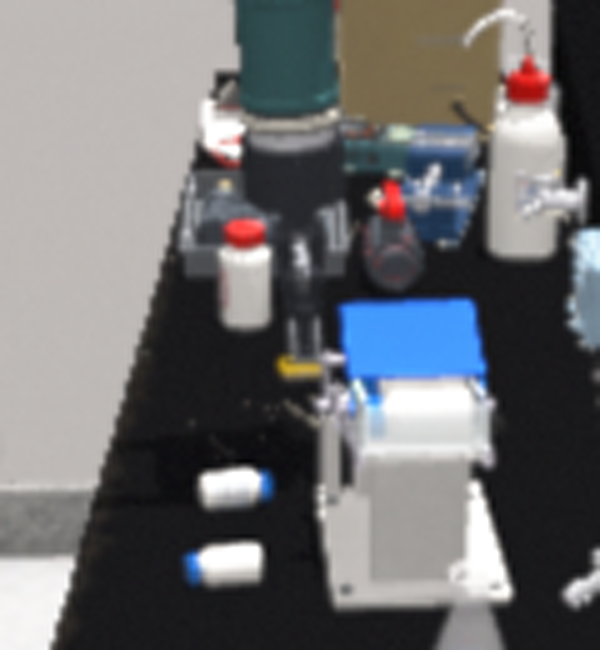

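View pics/top3.png

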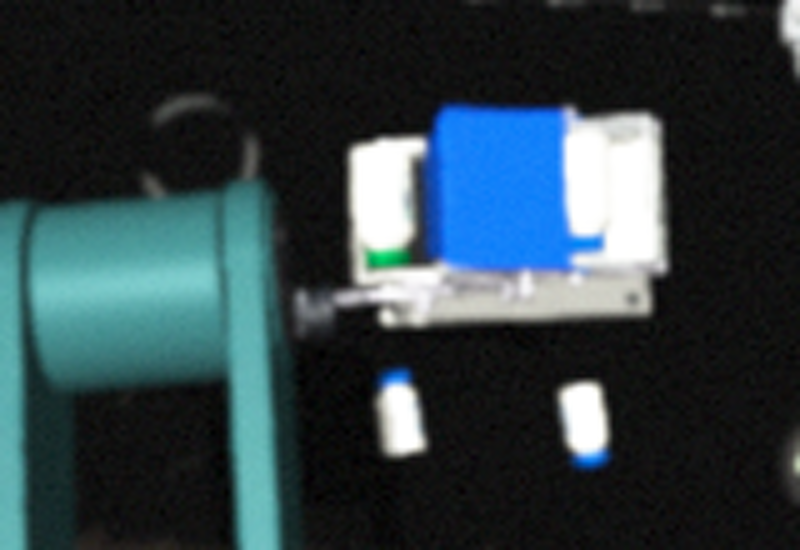

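The lid is fully open, and the green-capped bottle lies in the trough at crop (383,205). The stop holds bottle 2 back. I'll let the paddle up slowly.

jog_arm:
  steps:
    - [0,0,0,0.002,0]
    - [0,0,0,0.001,0]
    - [0,0,0,0,0]
    - [0,0,0,-0.001,0]
    - [0,0,0,-0.001,0]
    - [0,0,0,-0.001,0]
    - [0,0,0,-0.001,0]
    - [0,0,0,-0.001,0]

```text
time_s: 6.52
tool_pos: [0.5052, 0.1013, 0.0846]
tool_rot: [-2.211, 2.175, -0.06]
force: [-2.5, 1.2, 7.6]
grip_width: -0.0004
```

jog_arm:
  steps:
    - [0,0,0,0,0]
    - [0,0,0,0,0]
    - [0,0,0,0,0]
    - [0,0,0,0,0]

```text
time_s: 6.85
tool_pos: [0.5052, 0.1012, 0.0875]
tool_rot: [-2.211, 2.175, -0.062]
force: [-2.3, 1.1, 6.5]
grip_width: 0.0004
```

jog_arm:
  steps:
    - [0,0,0,-0.0005,0]
    - [0,0,0,-0.0005,0]
    - [0,0,0,-0.0005,0]
    - [0,0,0,-0.0005,0]
    - [0,0,0,-0.0005,0]
    - [0,0,0,-0.0005,0]
    - [0,0,0,-0.0005,0]
    - [0,0,0,-0.0005,0]

```text
time_s: 7.52
tool_pos: [0.5053, 0.1006, 0.0961]
tool_rot: [-2.212, 2.174, -0.066]
force: [-2.8, 0.6, 4.7]
grip_width: 0.0001
```

jog_arm:
  steps:
    - [0,0,0,-0.0005,0]
    - [0,0,0,-0.0005,0]
    - [0,0,0,-0.0005,0]
    - [0,0,0,-0.0005,0]
    - [0,0,0,-0.0005,0]
    - [0,0,0,-0.0005,0]
    - [0,0,0,-0.0005,0]
    - [0,0,0,-0.0005,0]
    - [0,0,0,-0.0005,0]
    - [0,0,0,-0.0005,0]

```text
time_s: 8.35
tool_pos: [0.5054, 0.0994, 0.1046]
tool_rot: [-2.212, 2.174, -0.071]
force: [-2.3, 0.3, 4.1]
grip_width: 0.0002
```

jog_arm:
  steps:
    - [0,0,0,-0.0005,0]
    - [0,0,0,-0.0005,0]
    - [0,0,0,-0.0005,0]
    - [0,0,0,-0.0005,0]
    - [0,0,0,-0.0005,0]
    - [0,0,0,-0.0005,0]
    - [0,0,0,-0.0005,0]
    - [0,0,0,-0.0005,0]
    - [0,0,0,-0.0005,0]
    - [0,0,0,-0.0005,0]

```text
time_s: 9.18
tool_pos: [0.5054, 0.0984, 0.1099]
tool_rot: [-2.213, 2.175, -0.074]
force: [-0.7, -1.0, 3.7]
grip_width: 0.0
```

jog_arm:
  steps:
    - [0,0,0,-0.0006,0]
    - [0,0,0,-0.0006,0]
    - [0,0,0,-0.0006,0]
    - [0,0,0,-0.0006,0]
    - [0,0,0,-0.0006,0]
    - [0,0,0,-0.0006,0]
    - [0,0,0,-0.0006,0]
    - [0,0,0,-0.0006,0]
    - [0,0,0,-0.0006,0]
    - [0,0,0,-0.0006,0]
    - [0,0,0,-0.0006,0]
    - [0,0,0,-0.0006,0]

```text
time_s: 10.18
tool_pos: [0.505, 0.0976, 0.1157]
tool_rot: [-2.214, 2.177, -0.075]
force: [0.5, -0.2, -0.9]
grip_width: -0.0001
```

Force is now zero, so the paddle is at its rest height. I'll move clear upward and then check.

jog_arm:
  steps:
    - [0,0,0,-0.003,0]
    - [0,0,0,-0.005,0]
    - [0,0,0,-0.01,0]
    - [0,0,0,-0.02,0]
    - [0,0,0,-0.03,0]
    - [0,-0.01,0.02,-0.03,0]
    - [0,-0.01,0.03,-0.01,0]
    - [0,-0.01,0.03,0,0]
    - [0,-0.01,0.03,0,0]
    - [0,0,0.01,0,0]
    - [0,0,0,0,0]

```text
time_s: 11.1
tool_pos: [0.3733, 0.1393, 0.2276]
tool_rot: [-2.208, 2.174, -0.07]
force: [-0.2, 0.1, -0.3]
grip_width: -0.0003
```

```bash
python3 - <<'E'
from h import *
p=ctrl.snapshot("side");save(p,"side4.png",(200,110,320,240),5)
p=ctrl.snapshot("top");save(p,"top4.png",(110,110,350,250),3.3)
s=ctrl.read_state();print(s["time_s"],s["tool_pos"],s["force"],abs(s["qd"]).max())
E
```

```text
11.2 [0.37514111 0.13896926 0.22730938] [-0.12672999  0.36547425  0.72962933] 0.04138224295429838
```

View pics/side4.png

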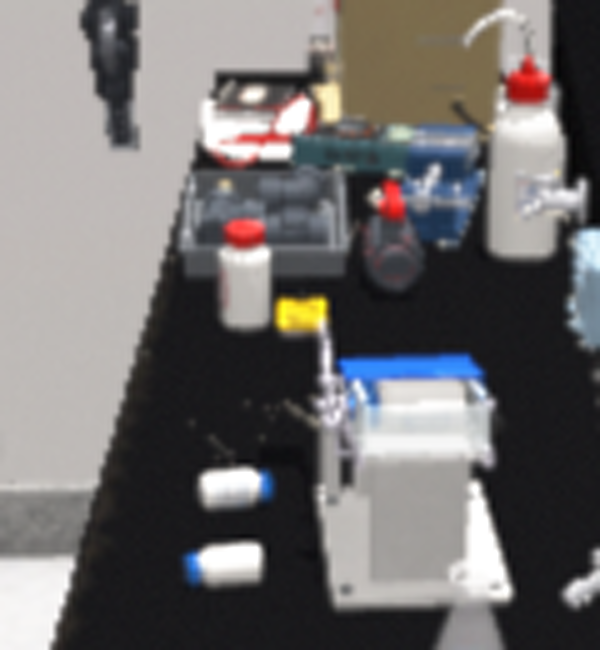

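View pics/top4.png

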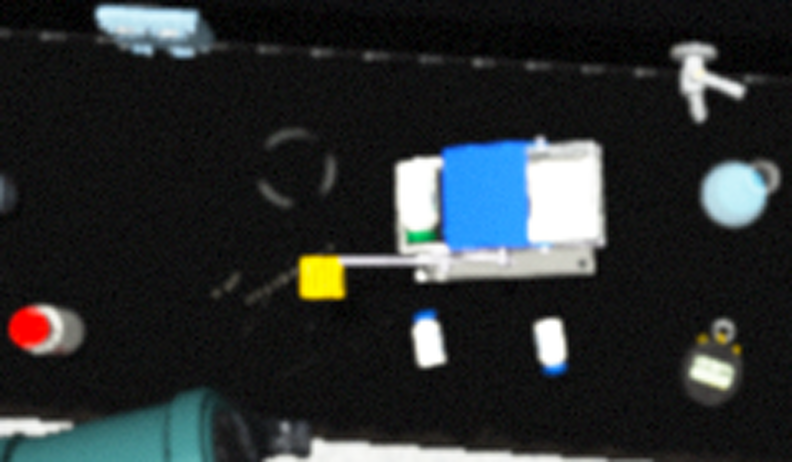

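The lid is shut, the paddle is back up, and the green-capped bottle is in the trough at (418,205). The queue has rolled forward and the bystanders haven't moved, so I'm handing it in.

```bash
python3 -c "
from workcell import ctrl
print(ctrl.job_done())"
```

```text
the job is handed in; nothing more can be done
None
```

The dispenser gave out one bottle, and I handed the job in at about 11 s of the 42 s allowed.

- **Press:** I pressed the yellow paddle to its stop with the shut fingertips, at about 18 N upward force. I held it there until the picture showed the green-capped bottle lying in the trough.
- **Release:** I let the paddle up over about 4 s, keeping contact until the force reached zero at rest height. The first 11 mm rose faster than I commanded, at roughly 20 mm/s, because the spring pushed the arm up. I then slowed it to about 5–13 mm/s for the rest.
- **Last checks:** In the final pictures the lid is shut, the paddle is back up and the remaining bottles have rolled forward. The bystanders in view (red-cap bottle, flask, stopwatch) look unmoved and the arm is clear. The notebook was outside the final crops; the arm only passed near it at the start, at about 0.23 m height. I saw no failed or conflicting checks, but the lid's closing speed was judged only from how slowly the paddle rose.

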